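# Scrape the loose chips off the rework plate

## Task

Take the scraper block from the white tile and, pressing it on the rework plate with a steady light push of about a kilogram's weight, wipe along the whole plate in one stroke from the end away from the tray to the tray end, so that all four loose chips drop into the blue catch tray; move the chips with the scraper only, never lean hard on the plate, and do not disturb the other things on the table. Then stand the scraper upright again on the middle of the white tile and let go.

Things in the scene. Friction and masses are not known exactly. Their poses are not given: they have to be found in the camera images.
- rework_stand: fixed grey stand: bare aluminium plate on top, blue open catch tray built on at one end. Origin on the table under the plate's centre; x runs along the plate, away from the tray (roughly away from the robot); z up. Plate x -100 to +100 mm, both ends without rim; 10 mm high steel rims along its long sides leave a channel y -58 to +58 mm
- plate_mid (a point): centre of the plate's top, 45 mm above the table. The plate is rigid, on a stiff crosswise axle below this point, levelled only by eye: along x it slopes up to 0.03 rad either way (3 mm up or down at its ends), differently each time; the slope is not reported and stays as it is under light pressure
- tray_in (a point): centre of the catch tray's inner floor, 4 mm above the table. The tray spans x -193 to -103 mm and y -70 to +70 mm of the stand; its rim is 34 mm above the table
- scraper: scraper block 30 mm thick (x), 96 mm wide (y), 87 mm tall, 0.13 to 0.25 kg: rubber foot, yellow body up to 26 mm, black handle 22 (x) by 54 mm (y) from 26 to 87 mm up. Origin at the centre of the flat underside, z up; on the white tile at the start. It wipes along its x, either face first. It hardly yields: 1 mm too low means tens of newtons; over 50 N would bend the plate
- white_tile: fixed white square tile 130 x 130 x 6 mm on the table, the scraper's parking place; origin at the centre of its underside
- chip_0: loose black chip with metal legs, 20 x 16 x 5 mm, 12 g, lying on the plate between x = -55 and +30 mm of the stand; origin at the centre of its underside
- chip_1: loose black chip with metal legs, 20 x 16 x 5 mm, 12 g, lying on the plate between x = -55 and +30 mm of the stand; origin at the centre of its underside
- chip_2: loose black chip with metal legs, 20 x 16 x 5 mm, 12 g, lying on the plate between x = -55 and +30 mm of the stand; origin at the centre of its underside
- chip_3: loose black chip with metal legs, 20 x 16 x 5 mm, 12 g, lying on the plate between x = -55 and +30 mm of the stand; origin at the centre of its underside
- white_mug: bystander: white mug, 68 mm wide, 95 mm high, left of the tile; origin under its centre
- driver_blue: bystander: blue screwdriver 170 mm long lying behind the tile; origin under its centre
- green_tin: bystander: green tin 64 mm wide, 93 mm high, at the back between tile and stand, just under the front edge of a fixed wall shelf (its underside 0.53 m up; it covers x beyond 0.67 m, y from -0.17 to +0.48 m, keep the arm clear of it); origin under its centre
- blue_board: bystander: blue circuit board 45 x 70 x 10 mm, lying left of the tile; origin under its centre
- solder_spool: bystander: spool 52 mm wide, 35 mm high, left of the tile; origin under its centre

How it is judged:
On the way, in this order (a step that is already met when the one before it is completed fails the run):
1. the scraper, placed behind the chips near the plate's far end (its centre 50 to 90 mm beyond the middle), presses on the plate with at least 4 N (x of scraper in the frame of rework_stand between 0.05 and 0.09 m and y of scraper in the frame of rework_stand between -0.02 and 0.02 m and z of scraper in the frame of rework_stand between 0.038 and 0.052 m and contact force between scraper and rework_stand above 4 N), for 0.1 s.
2. the scraper, wiping towards the tray, still presses with at least 4 N just short of the plate's middle (centre 5 to 40 mm beyond the middle) (x of scraper in the frame of rework_stand between 0.005 and 0.04 m and y of scraper in the frame of rework_stand between -0.02 and 0.02 m and z of scraper in the frame of rework_stand between 0.038 and 0.052 m and contact force between scraper and rework_stand above 4 N), for 0.1 s.
3. it still presses with at least 4 N past the middle (centre 10 to 50 mm from the middle on the tray side) (x of scraper in the frame of rework_stand between -0.05 and -0.01 m and y of scraper in the frame of rework_stand between -0.02 and 0.02 m and z of scraper in the frame of rework_stand between 0.038 and 0.052 m and contact force between scraper and rework_stand above 4 N), for 0.1 s.
4. it still presses with at least 4 N at the tray end (centre 65 to 105 mm from the middle on the tray side) (x of scraper in the frame of rework_stand between -0.105 and -0.065 m and y of scraper in the frame of rework_stand between -0.02 and 0.02 m and z of scraper in the frame of rework_stand between 0.038 and 0.052 m and contact force between scraper and rework_stand above 4 N), for 0.1 s.
At the end, for the whole second after the job is handed in: all four chips lie at rest inside the blue catch tray (below 30 mm above the table), and the scraper stands upright (within 0.1 rad), released and at rest on the white tile, its centre within 35 mm of the tile's centre (x of chip_0 in the frame of rework_stand between -0.195 and -0.1 m and y of chip_0 in the frame of rework_stand between -0.07 and 0.07 m and z of each of chip_0, chip_1, chip_2, chip_3 in the frame of rework_stand below 0.03 m and linear speed of each of chip_0, chip_1, chip_2, chip_3, scraper below 0.03 m/s and x of chip_1 in the frame of rework_stand between -0.195 and -0.1 m and y of chip_1 in the frame of rework_stand between -0.07 and 0.07 m and x of chip_2 in the frame of rework_stand between -0.195 and -0.1 m and y of chip_2 in the frame of rework_stand between -0.07 and 0.07 m and x of chip_3 in the frame of rework_stand between -0.195 and -0.1 m and y of chip_3 in the frame of rework_stand between -0.07 and 0.07 m and horizontal distance between scraper and white_tile below 0.035 m and z of scraper in the frame of white_tile between 0.003 and 0.009 m and angle between scraper's own z axis and vertical below 0.1 rad); the robot touches nothing.
It fails at once if the scraper is pressed on the stand with more than 50 N (contact force between scraper and rework_stand above 50 N).
It fails at once if the fingers touch a chip (contact force between the fingers and chip_0 above 0.3 N or contact force between the fingers and chip_1 above 0.3 N or contact force between the fingers and chip_2 above 0.3 N or contact force between the fingers and chip_3 above 0.3 N).
It fails at once if a bystander is moved by more than 25 mm (distance of any of white_mug, driver_blue, green_tin, blue_board, solder_spool from where it was at the start of the episode above 0.025 m).
It also fails if it takes over 70 s, if anything falls off the work surface, if the arm or the gripper's body presses on something with over 40 N, if the wrist force passes 120 N, or if a joint passes its speed limit or range.

## Robot

A 7-joint arm with a two-finger parallel gripper is mounted at the origin on a cart in front of the work surface, level with it; the furniture and walls round the work are solid. World frame = base frame: x ahead of the robot, y to its left, z up, the work surface at z = 0. Lengths are in m, angles in rad, forces in N, time in s.
With the tool pointing down it reaches from about 0.425 to 0.875 m from the base axis. Payload 4.7 kg.
Tool frame: the origin (TCP) lies where the fingers leave the gripper's body, on its centre line; the fingertips stand 70 mm ahead of it and the grasp point (between the pads) lies 51 mm ahead of it; z points along the fingers, y is the line along which they close (so a half turn about z gives the same grasp; the last joint's range is limited). The gripper opens to 87 mm and grips with 3 to 60 N. Pads are 19 mm wide; open, the fingers measure 117 mm over their backs; the gripper's body (75 mm by 190 mm) begins 51 mm behind the grasp point.
Start: joints at [1.159, 0.321, -0.07, 1.45, 0.023, 1.371, -0.057], TCP at [0.268, -0.592, 0.292] pointing down, gripper open.
Joint ranges: [-2.86, 2.86], [-0.3, 2.09], [-1.38, 1.24], [0.06, 2.45], [-1.56, 4.7], [0.09, 2.05], [-2.69, 2.69]. Speed limits (rad/s): [2.57, 2.57, 3.14, 3.14, 3.14, 3.14, 3.14].

## Interface

Orientations are given as a rotation vector (axis times angle).
In Python, from bench import get_state, get_image, get_calibration, close_job gives the robot as it stands.
- The arm moves only by the tool send_rows, never from a script. Its argument "rows" is a list of rows, each an object of numbers: "hand": the finger opening in mm, from 0 to 87; "x", "y", "z": the shift along the world's x, y, z in mm; "roll": the turn about the world's z in degrees. A call has 1 to 10 rows; each row shifts and turns the commanded pose from where the row before left it; what a row does not reach is not made up. A row lasts 1/10 s, in which the tool goes at most 50 mm and 8.59 degrees, less where a joint would pass 70% of its speed; a pose out of reach is approached as far as the arm can. A call is refused whole if a number of a shift passes 50 or a number of a turn 8.59, either way. A call with a gripper value outside its range is refused whole. The fingers move at their own pace and stop on an object; "force" is the grip in N (left out, the last holds). Time passes only in rows, so rows that do not move let the fingers close. It gives the time, the measured TCP pose, the force, the opening and the grip force at its end, in the units of the state.
- get_state(): the state, without advancing time (a new reading comes with each control period).
- get_image(name): name is "scene" or "top" or "wrist"; returns the picture (384x512x3 uint8, blue, green, red); there is no depth.
- get_calibration(name): a dict with "mtx" (3x3 intrinsics, pixels), "world_from_camera" (4x4, takes a point from camera to world coordinates). Camera axes: x right, y down, z forward; pixel columns grow to the right and rows downward; lengths in m; the calibration is good to about 2 mm. The wrist camera is an equidistant fisheye: a pixel r from the principal point sees the ray r / f radians off the axis. A picture is of the moment at which its call begins: read the wrist's pose just before it. get_calibration takes no time and is no camera call; for the wrist camera it gives the pose at the moment of the call.
- close_job(): hands the job in; it is judged then, once.
The state is a dict: "time": time; "joint_positions": joint angles; "qd": joint speeds; "joint_torque": joint torques, N m; "position": TCP position; "tool_rot": TCP orientation; "ft_force": force on the tool from outside, world axes, zero at the start; "torque": the same for the moment, N m; "grip_width": opening from 0.0 (shut) to 1.0 (fully open); "grip_force": force on a finger pad.
Only numpy, scipy, OpenCV 4.12 (cv2) and the standard library are available. Lean on these libraries where they do the work, as an engineer would, in place of code of your own. Each camera call takes 0.05 s, during which the arm holds its last target. There are 200 camera calls.

## Working session

There is one attempt and no reset: what is moved stays moved. The work goes in short steps, Python scripts to look and compute and a tool call to move; the robot and the scene stay as the last step left them, time stands still between calls to the robot, and variables do not carry over. Pictures are saved under pics/ and viewed, at most 10 in all, crops included, and the job is handed in when it is done.

Besides the shell and the picture viewer there is one more tool, called after "Emit:" by a JSON object that holds its "name" and its "arguments", one argument or row to a line. send_rows: Moves the arm, as the interface text tells. Its arguments: {"type":"object","properties":{"rows":{"type":"array","items":{"type":"object","properties":{"hand":{"type":"number"},"x":{"type":"number"},"y":{"type":"number"},"z":{"type":"number"},"roll":{"type":"number"}}}},"force":{"type":"number"}},"required":["rows"]}

```bash
mkdir -p pics; cat > h.py <<'E'
import numpy as np,cv2
from bench import *
def ray(name,u,v,cal=None):
    c=cal or get_calibration(name);K=np.array(c["mtx"]);T=np.array(c["world_from_camera"])
    d=np.array([(u-K[0,2])/K[0,0],(v-K[1,2])/K[1,1],1.])
    if name=="wrist":
        a=d[:2];r=np.hypot(*a);d=np.array([*(a/max(r,1e-9)*np.sin(r)),np.cos(r)])
    return T[:3,3],T[:3,:3]@d
def pt(name,u,v,z,cal=None):
    o,d=ray(name,u,v,cal);return (o+d*(z-o[2])/d[2])
E
python3 - <<'E'
from h import *
for n in("top","scene"):
    cv2.imwrite(f"pics/{n}0.png",cv2.resize(get_image(n),(800,600)))
    c=get_calibration(n);print(n,np.round(c["mtx"],1).tolist(),np.round(c["world_from_camera"],3).tolist())
s=get_state();print(s)
E
```

```text
top [[452.6, 0.0, 255.1], [0.0, 452.6, 200.2], [0.0, 0.0, 1.0]] [[0.008, -0.991, 0.137, 0.383], [-1.0, -0.008, -0.001, 0.001], [0.002, -0.137, -0.991, 1.359], [0.0, 0.0, 0.0, 1.0]]
scene [[374.9, 0.0, 258.9], [0.0, 374.9, 191.1], [0.0, 0.0, 1.0]] [[-0.722, -0.288, 0.629, -0.267], [-0.691, 0.291, -0.661, 0.888], [0.007, -0.912, -0.41, 0.578], [0.0, 0.0, 0.0, 1.0]]
{'time': 0.1, 'joint_positions': array([ 1.15909849,  0.32176461, -0.07008594,  1.45149801,  0.0226232 ,
        1.37079968, -0.05688755]), 'qd': array([-0.00148123, -0.00194301,  0.00073334, -0.00343377, -0.00018919,
       -0.0004902 , -0.0013706 ]), 'joint_torque': array([-5.33420334e-04, -4.92572558e+01, -4.06021597e-01, -3.13397849e+01,
       -6.41748821e-02,  3.95259995e-02,  6.71270527e-05]), 'position': array([ 0.26829162, -0.59165907,  0.29128819]), 'tool_rot': array([-3.06906748e+00, -6.63527566e-01,  7.29712703e-04]), 'ft_force': array([ 0.35529151, -0.33397663,  0.84247575]), 'torque': array([0.03733088, 0.03464036, 0.0308921 ]), 'grip_force': 0.0, 'grip_width': 0.9997755585273467}
```

View pics/top0.png

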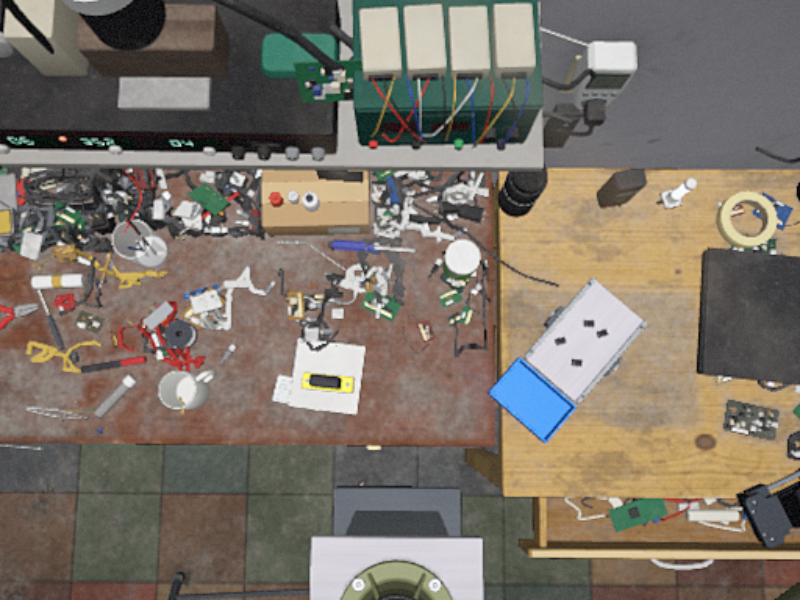

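View pics/scene0.png

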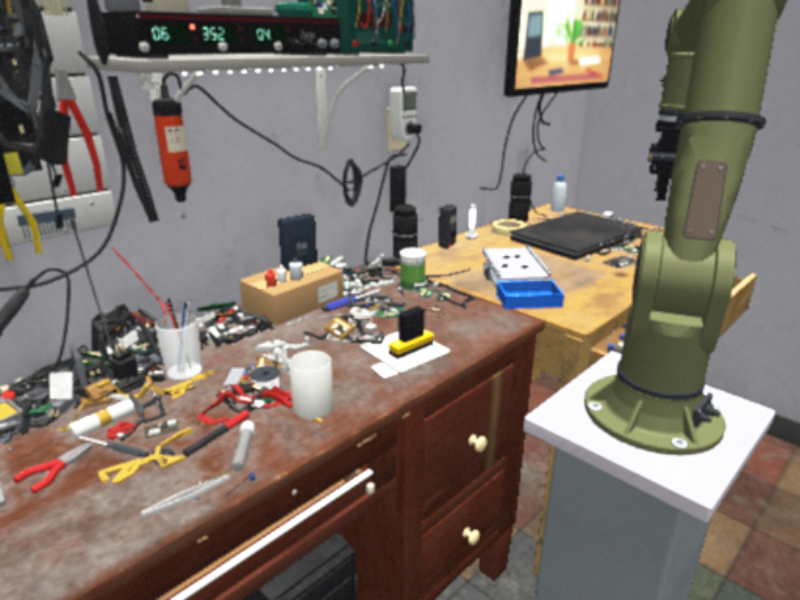

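The top view shows the tile (327,378) with the scraper (yellow, 328,382), the stand with plate (585,340), tray (533,398), four chips near (560,340), (577,362), (588,323) and (602,333), and the tin at (460,262). I'll segment these to get poses.

```bash
python3 - <<'E'
from h import *
im=get_image("top");hsv=cv2.cvtColor(im,cv2.COLOR_BGR2HSV)
def seg(lo,hi,roi,z,name):
    m=cv2.inRange(hsv,np.array(lo),np.array(hi));k=np.zeros_like(m);x0,y0,x1,y1=[int(a*.64) for a in roi];k[y0:y1,x0:x1]=255;m&=k
    m=cv2.morphologyEx(m,cv2.MORPH_OPEN,np.ones((2,2)))
    c=max(cv2.findContours(m,0,2)[0],key=cv2.contourArea)
    P=np.array([pt("top",*(p[0]+0.0),z)[:2] for p in cv2.convexHull(c)],np.float32)*1000
    r=cv2.minAreaRect(P.astype(np.float32));print(name,np.round(r[0],1),np.round(r[1],1),round(r[2],1));return m
seg([20,120,120],[35,255,255],(280,330,380,420),.030,"yellow")
seg([0,0,170],[180,40,255],(285,335,375,420),.006,"tile")
seg([95,120,80],[120,255,255],(480,340,590,450),.034,"tray")
m=seg([0,0,140],[180,45,255],(515,270,660,410),.05,"plate")
cv2.imwrite("pics/crop.png",cv2.resize(im[170:290,175:420],(784,384),interpolation=cv2.INTER_CUBIC))
E
```

```text
yellow [428.8  93.9] [26.4 20.5] 1.0
tile [445.4 140.1] [145.  132.4] 83.4
tray [ 403.1 -251.2] [142.   90.7] 49.2
plate [ 512.7 -350.1] [135.  206.4] 48.7
```

View pics/crop.png

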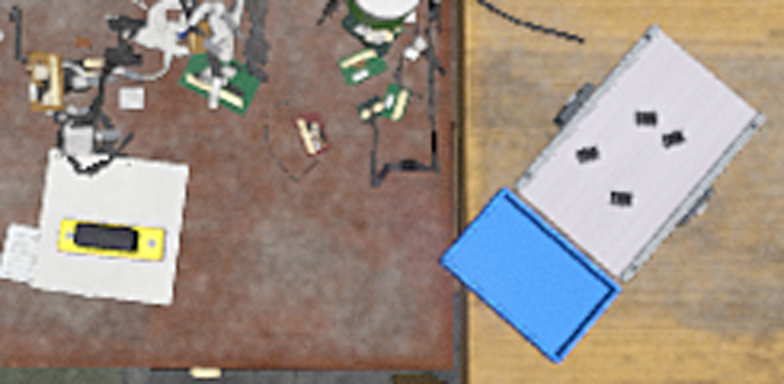

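The crop shows the scraper's yellow body with corners near (62,219), (166,230), (163,262), (58,251), and the tile corners near (50,150), (189,164), (171,304), (36,290).

```bash
python3 - <<'E'
from h import *
f=lambda u,v,z: pt("top",175+u/3.2-.3,170+v/3.2-.3,z)[:2]*1000
def rep(n,ps,z):
    P=np.array([f(*p,z) for p in ps]);print(n,P.round(0).tolist(),P.mean(0).round(1), np.degrees(np.arctan2(*(P[0]-P[1])[::-1])).round(1), np.degrees(np.arctan2(*(P[3]-P[2])[::-1])).round(1))
rep("scr",[(62,219),(166,230),(163,262),(58,251)],.03)
rep("handle top",[(77,222),(137,228),(136,250),(76,244)],.093)
rep("tile",[(50,150),(189,164),(171,304),(36,290)],.006)
rep("tin",[(390,0)]*4,.093)
rep("chips",[(587,154),(621,199),(646,118),(673,138)],.05)
E
```

```text
scr [[453.0, 178.0], [443.0, 82.0], [414.0, 85.0], [423.0, 181.0]] [433.3 131.2] 84.4 84.5
handle top [[447.0, 156.0], [442.0, 104.0], [423.0, 104.0], [428.0, 157.0]] [434.8 130.1] 84.8 84.8
tile [[518.0, 194.0], [506.0, 63.0], [376.0, 78.0], [388.0, 203.0]] [447.2 134.5] 84.7 84.6
tin [[646.0, -118.0], [646.0, -118.0], [646.0, -118.0], [646.0, -118.0]] [ 646.2 -117.8] 0.0 0.0
chips [[514.0, -300.0], [474.0, -330.0], [548.0, -355.0], [529.0, -379.0]] [ 516.2 -340.8] 36.3 -127.0
```

Emit:
{"name": "send_rows", "arguments": {
  "rows": [
    {"x":30,"y":35,"roll":8},
    {"x":30,"y":40,"roll":8},
    {"x":30,"y":40,"roll":8},
    {"x":30,"y":40,"roll":8},
    {"x":30,"y":40,"roll":8},
    {"x":25,"y":42,"roll":8},
    {"x":15,"y":47,"roll":8},
    {"y":48,"roll":4},
    {"y":48},
    {"y":48}
  ]
}}

```text
schema error: expected keys hand, x, y, z, roll
```

Emit:
{"name": "send_rows", "arguments": {
  "rows": [
    {"hand":87,"x":30,"y":35,"z":0,"roll":8},
    {"hand":87,"x":30,"y":40,"z":0,"roll":8},
    {"hand":87,"x":30,"y":40,"z":0,"roll":8},
    {"hand":87,"x":30,"y":40,"z":0,"roll":8},
    {"hand":87,"x":30,"y":40,"z":0,"roll":8},
    {"hand":87,"x":25,"y":42,"z":0,"roll":8},
    {"hand":87,"x":15,"y":47,"z":0,"roll":8},
    {"hand":87,"x":0,"y":48,"z":0,"roll":4},
    {"hand":87,"x":0,"y":48,"z":0,"roll":0},
    {"hand":87,"x":0,"y":48,"z":0,"roll":0}
  ],
  "force": 25
}}

```text
time: 1.15
position: [0.4581, -0.1619, 0.292]
tool_rot: [-2.327, -2.11, 0.0]
ft_force: [0.5, 0.2, 0.1]
grip_width: 1.001
grip_force: 0.0
```

Emit:
{"name": "send_rows", "arguments": {
  "rows": [
    {"hand":87,"x":-4,"y":45,"z":0,"roll":0},
    {"hand":87,"x":-4,"y":45,"z":0,"roll":0},
    {"hand":87,"x":-4,"y":45,"z":0,"roll":0},
    {"hand":87,"x":-4,"y":45,"z":0,"roll":0},
    {"hand":87,"x":-4,"y":45,"z":0,"roll":0},
    {"hand":87,"x":-4,"y":40,"z":0,"roll":0},
    {"hand":87,"x":0,"y":28,"z":-20,"roll":0},
    {"hand":87,"x":0,"y":0,"z":-20,"roll":0},
    {"hand":87,"x":0,"y":0,"z":-20,"roll":0},
    {"hand":87,"x":0,"y":0,"z":0,"roll":0}
  ]
}}

```text
time: 2.15
position: [0.4326, 0.1287, 0.2299]
tool_rot: [-2.324, -2.109, 0.007]
ft_force: [-0.4, -0.5, -0.3]
grip_width: 0.997
grip_force: 0.0
```

```bash
python3 - <<'E'
from h import *
c=get_calibration("wrist");cv2.imwrite("pics/w1.png",cv2.resize(get_image("wrist"),(768,576)))
s=get_state();print(s["position"],s["tool_rot"]);print(np.round(c["world_from_camera"],3).tolist(),c["mtx"])
E
```

```text
[0.43357592 0.12883204 0.23142399] [-2.3257465  -2.10940463  0.00325688]
[[0.995, -0.093, -0.029, 0.438], [-0.097, -0.964, -0.249, 0.197], [-0.005, 0.251, -0.968, 0.322], [0.0, 0.0, 0.0, 1.0]] [[297.31863964   0.         259.58898138]
 [  0.         297.31863964 190.30089999]
 [  0.           0.           1.        ]]
```

View pics/w1.png

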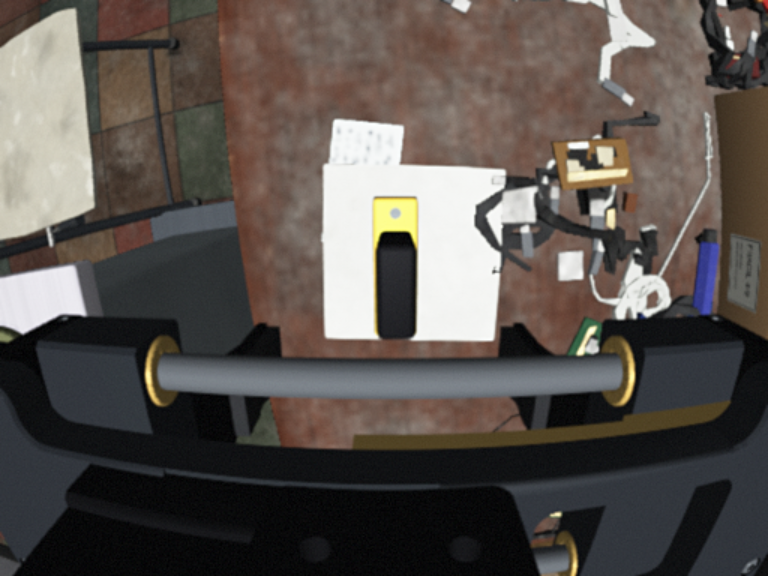

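The wrist view shows the handle top from (380..413, 240) to (377..416, 335) and the yellow far end at (374..417, 197), with the tile corners at (324,165), (505,169), (497,340), (324,338).

```bash
python3 - <<'E'
from h import *
f=lambda u,v,z:(pt("wrist",u/1.5,v/1.5,z)[:2]*1000).round(1)
for p in[(381,238),(412,238),(377,336),(416,336)]:print("h",f(*p,.093))
for p in[(374,197),(417,197)]:print("y",f(*p,.032))
P=np.array([f(*p,.006) for p in[(324,165),(505,169),(498,341),(324,339)]]);print(P,P.mean(0))
E
```

```text
h [430.8 163.7]
h [446.9 162.1]
h [423.1 109.9]
h [444.5 107.7]
y [426.8 182.2]
y [454.7 179.6]
[[392.8 207.6]
 [521.4 193.4]
 [510.1  62.8]
 [376.1  78.1]] [450.1   135.475]
```

Emit:
{"name": "send_rows", "arguments": {
  "rows": [
    {"hand":87,"x":1.5,"y":3,"z":-18,"roll":0},
    {"hand":87,"x":0,"y":0,"z":-20,"roll":0},
    {"hand":87,"x":0,"y":0,"z":-20,"roll":0},
    {"hand":87,"x":0,"y":0,"z":-20,"roll":0},
    {"hand":87,"x":0,"y":0,"z":-20,"roll":0},
    {"hand":87,"x":0,"y":0,"z":-20,"roll":0},
    {"hand":10,"x":0,"y":0,"z":0,"roll":0},
    {"hand":10,"x":0,"y":0,"z":0,"roll":0},
    {"hand":10,"x":0,"y":0,"z":0,"roll":0},
    {"hand":10,"x":0,"y":0,"z":0,"roll":0}
  ],
  "force": 40
}}

```text
time: 3.2
position: [0.4369, 0.1321, 0.1156]
tool_rot: [2.326, 2.109, 0.003]
ft_force: [0.1, 0.2, -0.0]
grip_width: 0.719
grip_force: 0.0
```

Emit:
{"name": "send_rows", "arguments": {
  "rows": [
    {"hand":10,"x":0,"y":0,"z":0,"roll":0},
    {"hand":10,"x":0,"y":0,"z":0,"roll":0},
    {"hand":10,"x":0,"y":0,"z":0,"roll":0},
    {"hand":10,"x":0,"y":0,"z":0,"roll":0}
  ]
}}

```text
time: 3.6
position: [0.436, 0.132, 0.1143]
tool_rot: [2.327, 2.11, 0.0]
ft_force: [0.1, 0.3, -0.0]
grip_width: 0.357
grip_force: 0.0
```

Emit:
{"name": "send_rows", "arguments": {
  "rows": [
    {"hand":10,"x":0,"y":0,"z":0,"roll":0},
    {"hand":10,"x":0,"y":0,"z":0,"roll":0},
    {"hand":10,"x":0,"y":0,"z":0,"roll":0},
    {"hand":10,"x":0,"y":0,"z":0,"roll":0},
    {"hand":10,"x":0,"y":0,"z":0,"roll":0}
  ]
}}

```text
time: 4.1
position: [0.4359, 0.132, 0.1142]
tool_rot: [-2.327, -2.11, 0.0]
ft_force: [-0.9, 0.3, -0.0]
grip_width: 0.25
grip_force: 40.0
```

```bash
python3 - <<'E'
from h import *
print(get_state())
E
```

```text
{'time': 4.1, 'joint_positions': array([ 0.47552361,  0.15954032, -0.86640867,  2.08919223,  0.14897034,
        0.95398216, -0.56894019]), 'qd': array([-0.00074555,  0.00042356, -0.00076859, -0.00038601,  0.00106761,
       -0.00146813, -0.00130434]), 'joint_torque': array([-1.65395992e-03, -2.50317013e+01, -3.27213988e+00, -2.60151565e+01,
       -2.33917998e-02, -8.10255948e-02, -5.52944548e-03]), 'position': array([0.4358942 , 0.13200252, 0.11423173]), 'tool_rot': array([-2.32729761e+00, -2.11022985e+00,  2.13984804e-04]), 'ft_force': array([-8.71621873e-01,  3.32232678e-01, -8.70449085e-04]), 'torque': array([ 0.12594667, -0.00058531, -0.00971173]), 'grip_force': 39.99355975538492, 'grip_width': 0.25026289554711306}
```

Emit:
{"name": "send_rows", "arguments": {
  "rows": [
    {"hand":10,"x":0,"y":0,"z":10,"roll":0},
    {"hand":10,"x":0,"y":0,"z":20,"roll":0},
    {"hand":10,"x":0,"y":0,"z":30,"roll":0},
    {"hand":10,"x":0,"y":0,"z":40,"roll":0},
    {"hand":10,"x":0,"y":0,"z":40,"roll":0},
    {"hand":10,"x":0,"y":0,"z":30,"roll":0},
    {"hand":10,"x":0,"y":0,"z":20,"roll":0},
    {"hand":10,"x":0,"y":0,"z":0,"roll":0},
    {"hand":10,"x":0,"y":0,"z":0,"roll":0}
  ],
  "force": 50
}}

```text
time: 5.0
position: [0.4357, 0.1321, 0.3041]
tool_rot: [2.327, 2.11, -0.0]
ft_force: [-0.0, 0.1, -2.3]
grip_width: 0.251
grip_force: 50.0
```

Emit:
{"name": "send_rows", "arguments": {
  "rows": [
    {"hand":10,"x":5,"y":-20,"z":0,"roll":0},
    {"hand":10,"x":8,"y":-35,"z":0,"roll":-5},
    {"hand":10,"x":10,"y":-40,"z":0,"roll":-5},
    {"hand":10,"x":10,"y":-40,"z":0,"roll":-5},
    {"hand":10,"x":10,"y":-40,"z":0,"roll":-5},
    {"hand":10,"x":10,"y":-40,"z":0,"roll":-5},
    {"hand":10,"x":10,"y":-40,"z":0,"roll":-5},
    {"hand":10,"x":10,"y":-40,"z":0,"roll":-5.7},
    {"hand":10,"x":10,"y":-40,"z":0,"roll":0},
    {"hand":10,"x":10,"y":-40,"z":0,"roll":0}
  ]
}}

```text
time: 6.0
position: [0.5285, -0.2442, 0.3019]
tool_rot: [-2.859, -1.295, 0.003]
ft_force: [0.4, 1.8, -1.1]
grip_width: 0.251
grip_force: 50.0
```

Emit:
{"name": "send_rows", "arguments": {
  "rows": [
    {"hand":10,"x":10,"y":-40,"z":0,"roll":0},
    {"hand":10,"x":10,"y":-40,"z":0,"roll":0},
    {"hand":10,"x":10,"y":-40,"z":0,"roll":0},
    {"hand":10,"x":9,"y":-34,"z":0,"roll":0},
    {"hand":10,"x":0,"y":0,"z":0,"roll":0},
    {"hand":10,"x":0,"y":0,"z":0,"roll":0},
    {"hand":10,"x":0,"y":0,"z":0,"roll":0},
    {"hand":10,"x":0,"y":0,"z":0,"roll":0}
  ]
}}

```text
time: 6.8
position: [0.5683, -0.3951, 0.3041]
tool_rot: [-2.86, -1.298, -0.0]
ft_force: [0.4, 0.4, -2.2]
grip_width: 0.251
grip_force: 50.0
```

```bash
python3 - <<'E'
from h import *
c=get_calibration("wrist");cv2.imwrite("pics/w2.png",cv2.resize(get_image("wrist"),(768,576)))
s=get_state();print(s["position"],s["tool_rot"],s["ft_force"],s["grip_force"]);import json;json.dump({k:np.array(v).tolist() for k,v in c.items()},open("c2.json","w"))
E
```

```text
[ 0.56827599 -0.39532469  0.3044205 ] [-2.86055103e+00 -1.29833211e+00 -1.14485190e-04] [ 0.84804693 -0.25037627 -1.91737158] 49.993243999779224
```

View pics/w2.png

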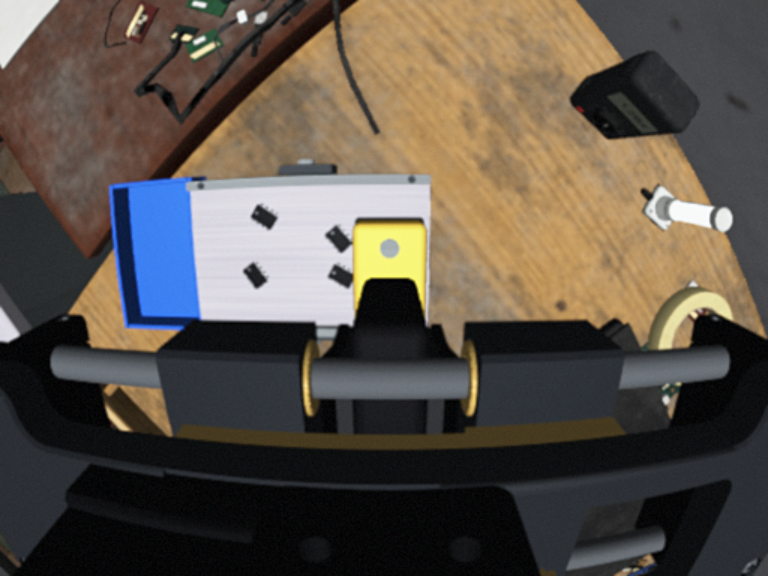

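The wrist view shows the held scraper over the far end of the stand. The left rim's inner edge runs from (200,189) to (429,184), the far edge is at u=430, and the tray corners are at (111,186) and (126,327).

```bash
python3 - <<'E'
from h import *
import json
c=json.load(open("c2.json"));a=np.radians(-41.3);M=np.array([513.5,-349.5])
R=np.array([[np.cos(a),np.sin(a)],[-np.sin(a),np.cos(a)]])
def g(n,u,v,z):
    p=pt("wrist",u/1.5,v/1.5,z,c)[:2]*1000;print(n,p.round(1),"stand",(R@(p-M)).round(1))
g("rim in tray end",200,189,.045);g("rim in far",429,184.5,.045)
g("rim out tray",188,180,.055);g("rim out far",431,176,.055)
g("plate far edge",430,200,.045);g("plate far edge",428,320,.045)
g("tray NL",111,186,.034);g("tray NR",126,328,.034);g("tray R far",200,326,.034)
g("scr yellow corners",355,221,.222);g("",426,221,.222)
p=np.array([568.3,-395.3]);print("tcp",R@(p-M))
E
```

```text
rim in tray end [ 488.2 -245.6] stand [-87.6  61.3]
rim in far [ 629.1 -370.4] stand [100.6  60.6]
rim out tray [ 488.9 -235.3] stand [-93.8  69.6]
rim out far [ 634.  -365.7] stand [101.2  67.4]
plate far edge [ 621.7 -380.2] stand [101.6  48.4]
plate far edge [ 556.7 -454.9] stand [102.  -50.7]
tray NL [ 419.  -172.6] stand [-187.8   70.6]
tray NR [ 327.1 -275.6] stand [-188.8  -67.5]
tray R far [ 394.  -327.9] stand [-104.   -62.6]
scr yellow corners [ 589.1 -348.6] stand [56.2 50.6]
 [ 610.1 -366.9] stand [84.  50.7]
tcp [71.39735091  1.76019409]
```

Emit:
{"name": "send_rows", "arguments": {
  "rows": [
    {"hand":10,"x":0,"y":0,"z":-20,"roll":0},
    {"hand":10,"x":0,"y":0,"z":-30,"roll":0},
    {"hand":10,"x":0,"y":0,"z":-30,"roll":0},
    {"hand":10,"x":0,"y":0,"z":-30,"roll":0},
    {"hand":10,"x":0,"y":0,"z":-20,"roll":0},
    {"hand":10,"x":0,"y":0,"z":-10,"roll":0},
    {"hand":10,"x":0,"y":0,"z":-6,"roll":0},
    {"hand":10,"x":0,"y":0,"z":0,"roll":0},
    {"hand":10,"x":0,"y":0,"z":0,"roll":0},
    {"hand":10,"x":0,"y":0,"z":0,"roll":0}
  ]
}}

```text
time: 7.85
position: [0.5686, -0.3973, 0.1598]
tool_rot: [2.86, 1.294, 0.002]
ft_force: [1.1, -0.5, -0.8]
grip_width: 0.249
grip_force: 50.0
```

Emit:
{"name": "send_rows", "arguments": {
  "rows": [
    {"hand":10,"x":0,"y":0,"z":-0.5,"roll":0},
    {"hand":10,"x":0,"y":0,"z":-0.5,"roll":0},
    {"hand":10,"x":0,"y":0,"z":0,"roll":0}
  ]
}}

```text
time: 8.15
position: [0.568, -0.397, 0.1574]
tool_rot: [2.862, 1.295, 0.0]
ft_force: [0.2, 1.1, -1.3]
grip_width: 0.251
grip_force: 50.0
```

Emit:
{"name": "send_rows", "arguments": {
  "rows": [
    {"hand":10,"x":0,"y":0,"z":-0.5,"roll":0},
    {"hand":10,"x":0,"y":0,"z":-0.5,"roll":0},
    {"hand":10,"x":0,"y":0,"z":0,"roll":0}
  ]
}}

```text
time: 8.45
position: [0.5679, -0.397, 0.1561]
tool_rot: [-2.862, -1.295, 0.0]
ft_force: [0.6, 0.4, -2.0]
grip_width: 0.251
grip_force: 50.0
```

Emit:
{"name": "send_rows", "arguments": {
  "rows": [
    {"hand":10,"x":0,"y":0,"z":-0.4,"roll":0},
    {"hand":10,"x":0,"y":0,"z":-0.4,"roll":0},
    {"hand":10,"x":0,"y":0,"z":0,"roll":0}
  ]
}}

```text
time: 8.75
position: [0.5679, -0.3969, 0.1554]
tool_rot: [-2.862, -1.295, 0.0]
ft_force: [0.3, 0.0, -0.8]
grip_width: 0.247
grip_force: 50.0
```

Emit:
{"name": "send_rows", "arguments": {
  "rows": [
    {"hand":10,"x":0,"y":0,"z":-0.3,"roll":0},
    {"hand":10,"x":0,"y":0,"z":-0.3,"roll":0},
    {"hand":10,"x":0,"y":0,"z":0,"roll":0}
  ]
}}

```text
time: 9.05
position: [0.5679, -0.397, 0.1548]
tool_rot: [-2.862, -1.295, 0.0]
ft_force: [1.0, -0.1, -0.4]
grip_width: 0.251
grip_force: 50.0
```

Emit:
{"name": "send_rows", "arguments": {
  "rows": [
    {"hand":10,"x":0,"y":0,"z":-0.3,"roll":0},
    {"hand":10,"x":0,"y":0,"z":0,"roll":0}
  ]
}}

```text
time: 9.25
position: [0.568, -0.397, 0.1546]
tool_rot: [2.862, 1.295, 0.0]
ft_force: [0.5, -0.6, -0.7]
grip_width: 0.247
grip_force: 50.0
```

Emit:
{"name": "send_rows", "arguments": {
  "rows": [
    {"hand":10,"x":0,"y":0,"z":-0.3,"roll":0},
    {"hand":10,"x":0,"y":0,"z":-0.2,"roll":0},
    {"hand":10,"x":0,"y":0,"z":0,"roll":0}
  ]
}}

```text
time: 9.55
position: [0.568, -0.397, 0.1545]
tool_rot: [2.862, 1.295, 0.0]
ft_force: [-1.5, 0.4, 2.3]
grip_width: 0.25
grip_force: 50.0
```

Emit:
{"name": "send_rows", "arguments": {
  "rows": [
    {"hand":10,"x":0,"y":0,"z":-0.3,"roll":0},
    {"hand":10,"x":0,"y":0,"z":0,"roll":0}
  ]
}}

```text
time: 9.75
position: [0.568, -0.3969, 0.1545]
tool_rot: [2.862, 1.295, -0.0]
ft_force: [-1.9, 1.6, 5.4]
grip_width: 0.249
grip_force: 50.0
```

Emit:
{"name": "send_rows", "arguments": {
  "rows": [
    {"hand":10,"x":0,"y":0,"z":-0.3,"roll":0},
    {"hand":10,"x":0,"y":0,"z":0,"roll":0},
    {"hand":10,"x":-2.2,"y":2.0,"z":-0.04,"roll":0},
    {"hand":10,"x":-3,"y":2.6,"z":-0.05,"roll":0},
    {"hand":10,"x":-3,"y":2.6,"z":-0.05,"roll":0}
  ]
}}

```text
time: 10.25
position: [0.5607, -0.3905, 0.1543]
tool_rot: [2.859, 1.294, 0.003]
ft_force: [2.7, -2.8, 5.0]
grip_width: 0.246
grip_force: 50.0
```

Emit:
{"name": "send_rows", "arguments": {
  "rows": [
    {"hand":10,"x":-3,"y":2.6,"z":-0.2,"roll":0},
    {"hand":10,"x":-3,"y":2.6,"z":-0.1,"roll":0},
    {"hand":10,"x":-3,"y":2.6,"z":-0.1,"roll":0}
  ]
}}

```text
time: 10.55
position: [0.5516, -0.3825, 0.1541]
tool_rot: [2.859, 1.294, 0.003]
ft_force: [2.9, -3.4, 5.0]
grip_width: 0.251
grip_force: 50.0
```

Emit:
{"name": "send_rows", "arguments": {
  "rows": [
    {"hand":10,"x":-3,"y":2.6,"z":-0.2,"roll":0},
    {"hand":10,"x":-3,"y":2.6,"z":-0.1,"roll":0},
    {"hand":10,"x":-3,"y":2.6,"z":-0.1,"roll":0}
  ]
}}

```text
time: 10.85
position: [0.5428, -0.3749, 0.1539]
tool_rot: [2.859, 1.293, 0.004]
ft_force: [3.8, -2.6, 5.6]
grip_width: 0.249
grip_force: 50.0
```

Emit:
{"name": "send_rows", "arguments": {
  "rows": [
    {"hand":10,"x":-3,"y":2.6,"z":-0.2,"roll":0},
    {"hand":10,"x":-3,"y":2.6,"z":-0.1,"roll":0},
    {"hand":10,"x":-3,"y":2.6,"z":-0.1,"roll":0},
    {"hand":10,"x":-3,"y":2.6,"z":-0.1,"roll":0}
  ]
}}

```text
time: 11.25
position: [0.531, -0.3647, 0.1536]
tool_rot: [2.858, 1.293, 0.004]
ft_force: [2.8, -3.5, 6.5]
grip_width: 0.253
grip_force: 50.0
```

Emit:
{"name": "send_rows", "arguments": {
  "rows": [
    {"hand":10,"x":-3,"y":2.6,"z":-0.12,"roll":0},
    {"hand":10,"x":-3,"y":2.6,"z":-0.09,"roll":0},
    {"hand":10,"x":-3,"y":2.6,"z":-0.09,"roll":0},
    {"hand":10,"x":-3,"y":2.6,"z":-0.09,"roll":0}
  ]
}}

```text
time: 11.65
position: [0.5191, -0.3544, 0.1534]
tool_rot: [2.858, 1.293, 0.004]
ft_force: [3.8, -3.0, 5.9]
grip_width: 0.251
grip_force: 50.0
```

Emit:
{"name": "send_rows", "arguments": {
  "rows": [
    {"hand":10,"x":-3,"y":2.6,"z":-0.09,"roll":0},
    {"hand":10,"x":-3,"y":2.6,"z":-0.09,"roll":0},
    {"hand":10,"x":-3,"y":2.6,"z":-0.09,"roll":0}
  ]
}}

```text
time: 11.95
position: [0.5103, -0.3467, 0.1532]
tool_rot: [2.857, 1.293, 0.005]
ft_force: [3.8, -3.2, 7.1]
grip_width: 0.254
grip_force: 50.0
```

Emit:
{"name": "send_rows", "arguments": {
  "rows": [
    {"hand":10,"x":-3,"y":2.6,"z":-0.08,"roll":0},
    {"hand":10,"x":-3,"y":2.6,"z":-0.08,"roll":0},
    {"hand":10,"x":-3,"y":2.6,"z":-0.08,"roll":0},
    {"hand":10,"x":-3,"y":2.6,"z":-0.08,"roll":0},
    {"hand":10,"x":-3,"y":2.6,"z":-0.08,"roll":0}
  ]
}}

```text
time: 12.45
position: [0.4954, -0.3339, 0.1529]
tool_rot: [2.857, 1.293, 0.005]
ft_force: [4.1, -4.1, 6.8]
grip_width: 0.246
grip_force: 50.0
```

Emit:
{"name": "send_rows", "arguments": {
  "rows": [
    {"hand":10,"x":-3,"y":2.6,"z":-0.08,"roll":0},
    {"hand":10,"x":-3,"y":2.6,"z":-0.08,"roll":0},
    {"hand":10,"x":-3,"y":2.6,"z":-0.08,"roll":0},
    {"hand":10,"x":-3,"y":2.6,"z":-0.08,"roll":0}
  ]
}}

```text
time: 12.85
position: [0.4835, -0.3235, 0.1527]
tool_rot: [2.857, 1.293, 0.005]
ft_force: [3.7, -4.1, 7.7]
grip_width: 0.25
grip_force: 50.0
```

Emit:
{"name": "send_rows", "arguments": {
  "rows": [
    {"hand":10,"x":-3,"y":2.6,"z":-0.06,"roll":0},
    {"hand":10,"x":-3,"y":2.6,"z":-0.07,"roll":0},
    {"hand":10,"x":-3,"y":2.6,"z":-0.07,"roll":0},
    {"hand":10,"x":-3,"y":2.6,"z":-0.07,"roll":0},
    {"hand":10,"x":-3,"y":2.6,"z":-0.07,"roll":0}
  ]
}}

```text
time: 13.35
position: [0.4687, -0.3106, 0.1524]
tool_rot: [2.856, 1.292, 0.006]
ft_force: [4.8, -4.4, 8.0]
grip_width: 0.249
grip_force: 50.0
```

Emit:
{"name": "send_rows", "arguments": {
  "rows": [
    {"hand":10,"x":-3,"y":2.6,"z":-0.07,"roll":0},
    {"hand":10,"x":-3,"y":2.6,"z":-0.07,"roll":0},
    {"hand":10,"x":-3,"y":2.6,"z":-0.07,"roll":0},
    {"hand":10,"x":-3,"y":2.6,"z":-0.07,"roll":0},
    {"hand":10,"x":-3,"y":2.6,"z":-0.07,"roll":0}
  ]
}}

```text
time: 13.85
position: [0.4538, -0.2977, 0.1521]
tool_rot: [2.856, 1.292, 0.006]
ft_force: [2.9, -4.2, 7.7]
grip_width: 0.248
grip_force: 50.0
```

Emit:
{"name": "send_rows", "arguments": {
  "rows": [
    {"hand":10,"x":-3,"y":2.6,"z":-0.07,"roll":0},
    {"hand":10,"x":-3,"y":2.6,"z":-0.07,"roll":0},
    {"hand":10,"x":-3,"y":2.6,"z":-0.05,"roll":0},
    {"hand":10,"x":-3,"y":2.6,"z":0,"roll":0},
    {"hand":10,"x":-3,"y":2.6,"z":0,"roll":0},
    {"hand":10,"x":0,"y":0,"z":0,"roll":0}
  ]
}}

```text
time: 14.45
position: [0.4383, -0.2843, 0.1517]
tool_rot: [2.857, 1.293, 0.004]
ft_force: [3.7, -2.8, 9.7]
grip_width: 0.25
grip_force: 50.0
```

```bash
python3 - <<'E'
from h import *
w=get_image("wrist");t=get_image("top")
a=cv2.resize(w[90:240,40:320],(800,429));b=cv2.resize(t[170:290,290:430],(400,343),interpolation=2)
cv2.imwrite("pics/w3.png",np.vstack([a,np.pad(cv2.resize(b,(199,171)),((0,0),(0,601),(0,0)))]))
E
```

```text
(no output)
```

View pics/w3.png

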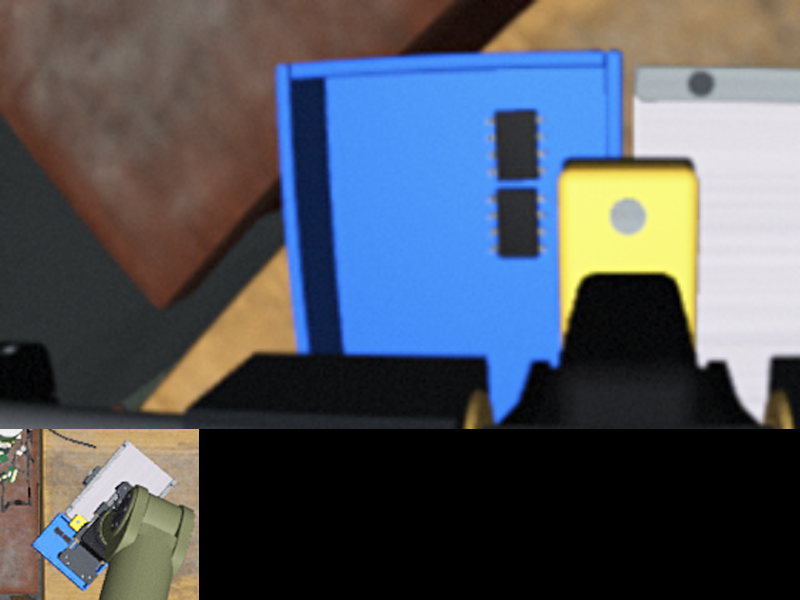

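Two chips lie in the tray, at (517,145) and (518,222) in the crop. The other two are hidden by the gripper. I'll lift and look again.

Emit:
{"name": "send_rows", "arguments": {
  "rows": [
    {"hand":10,"x":0,"y":0,"z":5,"roll":0},
    {"hand":10,"x":0,"y":0,"z":15,"roll":0},
    {"hand":10,"x":0,"y":0,"z":30,"roll":0},
    {"hand":10,"x":0,"y":0,"z":40,"roll":0},
    {"hand":10,"x":0,"y":0,"z":40,"roll":0},
    {"hand":10,"x":5,"y":15,"z":20,"roll":0},
    {"hand":10,"x":5,"y":25,"z":0,"roll":5},
    {"hand":10,"x":5,"y":40,"z":0,"roll":5},
    {"hand":10,"x":5,"y":40,"z":0,"roll":5},
    {"hand":10,"x":5,"y":40,"z":0,"roll":5}
  ]
}}

```text
time: 15.55
position: [0.4605, -0.1211, 0.2993]
tool_rot: [-2.589, -1.775, 0.003]
ft_force: [0.5, -0.2, -1.4]
grip_width: 0.247
grip_force: 50.0
```

Emit:
{"name": "send_rows", "arguments": {
  "rows": [
    {"hand":10,"x":0,"y":40,"z":0,"roll":5},
    {"hand":10,"x":0,"y":40,"z":0,"roll":5},
    {"hand":10,"x":0,"y":40,"z":0,"roll":5.7},
    {"hand":10,"x":0,"y":40,"z":0,"roll":0},
    {"hand":10,"x":-5,"y":40,"z":0,"roll":0},
    {"hand":10,"x":-5,"y":35,"z":0,"roll":0},
    {"hand":10,"x":-4,"y":20,"z":0,"roll":0},
    {"hand":10,"x":0,"y":0,"z":0,"roll":0},
    {"hand":10,"x":0,"y":0,"z":0,"roll":0}
  ]
}}

```text
time: 16.45
position: [0.4469, 0.1315, 0.2994]
tool_rot: [-2.326, -2.111, 0.004]
ft_force: [1.1, -1.1, -1.9]
grip_width: 0.248
grip_force: 50.0
```

```bash
python3 - <<'E'
from h import *
s=get_state();print(s["position"],s["tool_rot"],s["ft_force"])
t=get_image("top")
cv2.imwrite("pics/t4.png",cv2.resize(t[170:290,175:420],(784,384),interpolation=cv2.INTER_CUBIC))
E
```

```text
[0.44688867 0.13151238 0.29940989] [-2.32629003 -2.11103566  0.00355982] [ 1.0565966  -1.07198219 -1.93127567]
```

View pics/t4.png

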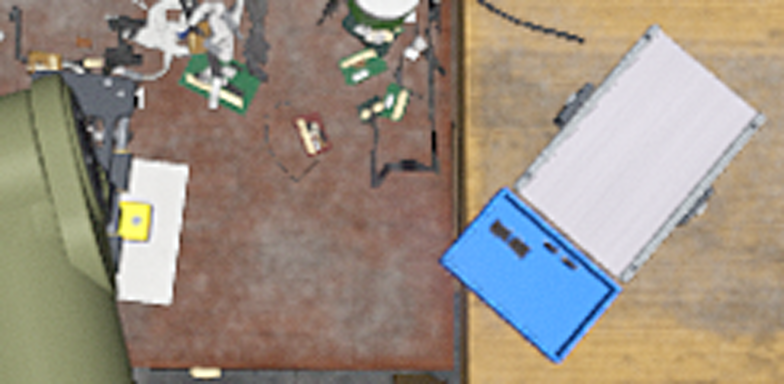

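All four chips are in the tray: two flat at about (510,240), and two near the plate-side wall at (550,247) and (567,262) that seem to stand on edge. The plate is empty. Next I lower the scraper.

Emit:
{"name": "send_rows", "arguments": {
  "rows": [
    {"hand":10,"x":2,"y":3,"z":-20,"roll":0},
    {"hand":10,"x":0,"y":0,"z":-35,"roll":0},
    {"hand":10,"x":0,"y":0,"z":-35,"roll":0},
    {"hand":10,"x":0,"y":0,"z":-35,"roll":0},
    {"hand":10,"x":0,"y":0,"z":-30,"roll":0},
    {"hand":10,"x":0,"y":0,"z":-15,"roll":0},
    {"hand":10,"x":0,"y":0,"z":-10,"roll":0},
    {"hand":10,"x":0,"y":0,"z":-2,"roll":0},
    {"hand":10,"x":0,"y":0,"z":0,"roll":0},
    {"hand":10,"x":0,"y":0,"z":0,"roll":0}
  ]
}}

```text
time: 17.5
position: [0.4507, 0.1349, 0.119]
tool_rot: [2.326, 2.109, 0.003]
ft_force: [-0.3, 0.3, -0.5]
grip_width: 0.25
grip_force: 50.0
```

Emit:
{"name": "send_rows", "arguments": {
  "rows": [
    {"hand":10,"x":0,"y":0,"z":-1,"roll":0},
    {"hand":10,"x":0,"y":0,"z":-0.5,"roll":0},
    {"hand":10,"x":0,"y":0,"z":-0.5,"roll":0},
    {"hand":10,"x":0,"y":0,"z":0,"roll":0}
  ]
}}

```text
time: 17.9
position: [0.4498, 0.1348, 0.1159]
tool_rot: [2.327, 2.11, 0.0]
ft_force: [0.2, -0.0, -1.4]
grip_width: 0.251
grip_force: 50.0
```

```bash
python3 - <<'E'
from h import *
f=lambda u,v,z: pt("top",175+u/3.2-.3,170+v/3.2-.3,z)[:2]*1000
a=np.radians(-41.3);M=np.array([515,-348.5]);R=np.array([[np.cos(a),np.sin(a)],[-np.sin(a),np.cos(a)]])
for p in[(502,232),(517,247),(550,247),(567,262)]:
    for z in(.009,.03):print(p,z,(R@(f(*p,z)-M)).round(1))
E
```

```text
(502, 232) 0.009 [-131.7   43.6]
(502, 232) 0.03 [-134.8   45.7]
(517, 247) 0.009 [-133.    24.2]
(517, 247) 0.03 [-136.1   26.6]
(550, 247) 0.009 [-112.6    1.4]
(550, 247) 0.03 [-116.     4.1]
(567, 262) 0.009 [-112.7  -19.3]
(567, 262) 0.03 [-116.1  -16.3]
```

Emit:
{"name": "send_rows", "arguments": {
  "rows": [
    {"hand":10,"x":0,"y":0,"z":-0.5,"roll":0},
    {"hand":10,"x":0,"y":0,"z":-0.5,"roll":0},
    {"hand":10,"x":0,"y":0,"z":-0.5,"roll":0},
    {"hand":10,"x":0,"y":0,"z":0,"roll":0}
  ]
}}

```text
time: 18.3
position: [0.4497, 0.1349, 0.1142]
tool_rot: [-2.327, -2.11, 0.0]
ft_force: [-0.1, -0.7, -0.5]
grip_width: 0.249
grip_force: 50.0
```

Emit:
{"name": "send_rows", "arguments": {
  "rows": [
    {"hand":10,"x":0,"y":0,"z":-0.3,"roll":0},
    {"hand":10,"x":0,"y":0,"z":0,"roll":0}
  ]
}}

```text
time: 18.5
position: [0.4498, 0.1348, 0.1142]
tool_rot: [2.327, 2.11, -0.0]
ft_force: [-2.3, -1.4, 2.9]
grip_width: 0.254
grip_force: 50.0
```

In contact with the tile, so I release and retreat upward.

Emit:
{"name": "send_rows", "arguments": {
  "rows": [
    {"hand":30,"x":0,"y":0,"z":0,"roll":0},
    {"hand":87,"x":0,"y":0,"z":0,"roll":0},
    {"hand":87,"x":0,"y":0,"z":0,"roll":0},
    {"hand":87,"x":0,"y":0,"z":0,"roll":0},
    {"hand":87,"x":0,"y":0,"z":0,"roll":0},
    {"hand":87,"x":0,"y":0,"z":0,"roll":0},
    {"hand":87,"x":0,"y":0,"z":0,"roll":0},
    {"hand":87,"x":0,"y":0,"z":0,"roll":0},
    {"hand":87,"x":0,"y":0,"z":0,"roll":0},
    {"hand":87,"x":0,"y":0,"z":0,"roll":0}
  ]
}}

```text
time: 19.5
position: [0.4498, 0.1348, 0.114]
tool_rot: [2.327, 2.11, 0.0]
ft_force: [0.3, -0.2, -0.1]
grip_width: 0.984
grip_force: 0.0
```

Emit:
{"name": "send_rows", "arguments": {
  "rows": [
    {"hand":87,"x":0,"y":0,"z":5,"roll":0},
    {"hand":87,"x":0,"y":0,"z":15,"roll":0},
    {"hand":87,"x":0,"y":0,"z":30,"roll":0},
    {"hand":87,"x":0,"y":0,"z":40,"roll":0},
    {"hand":87,"x":0,"y":0,"z":40,"roll":0},
    {"hand":87,"x":0,"y":0,"z":20,"roll":0},
    {"hand":87,"x":0,"y":0,"z":0,"roll":0},
    {"hand":87,"x":0,"y":0,"z":0,"roll":0}
  ]
}}

```text
time: 20.3
position: [0.4498, 0.1349, 0.2646]
tool_rot: [2.326, 2.109, 0.001]
ft_force: [-0.3, -0.9, -1.0]
grip_width: 1.002
grip_force: 0.0
```

```bash
python3 - <<'E'
from h import *
w=cv2.resize(get_image("wrist"),(400,300));s=cv2.resize(get_image("scene")[150:300,200:400],(400,300))
cv2.imwrite("pics/f.png",np.hstack([w,s]))
E
```

```text
(no output)
```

View pics/f.png

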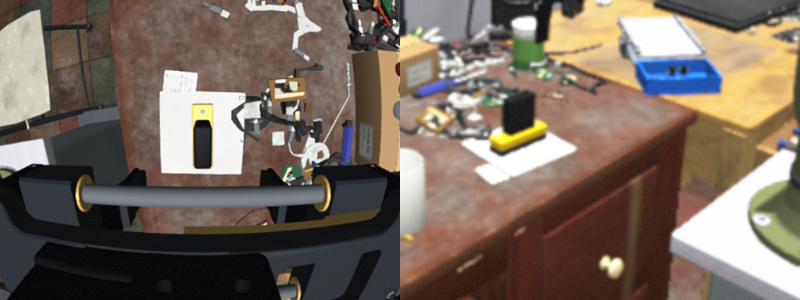

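The scraper stands upright in the middle of the tile (203,137 in the left picture). The gripper is clear and the chips are in the tray (right picture, 680,70).

```bash
python3 -c "
from bench import *
print(close_job())"
```

```text
the job is handed in; nothing more can be done
None
```

I wiped the plate in one stroke at about 7–12 N; all four chips are in the catch tray (two appear to stand on edge against its plate-side wall), the scraper stands released on the tile's middle, and the job is handed in, with no verdict shown.

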